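Weigh a sample can on the hanging balance

ROBOT

A 6-joint arm with a two-finger parallel gripper is mounted at the origin on a cart in front of the work surface, level with it; the furniture and walls round the work are solid. World frame = base frame: x ahead of the robot, y to its left, z up, the work surface at z = 0. Lengths are in mm, angles in rad, forces in N, time in s.
With the tool pointing down it reaches from about 250 to 775 mm from the base axis. Payload 8.9 kg.
Tool frame: the origin (TCP) lies on the centre line of the jaws, within the pads' length; the fingertips stand r.nose_length ahead of it and the grasp point (between the pads) lies 6 mm ahead of it (r.nose_length is the distance from the TCP to the fingertips, in mm); x points along the fingers, z is the direction in which the jaws open and shut, and the axes are right-handed (so a half turn about x gives the same grasp; the last joint's range is limited). The gripper opens to 85 mm and grips with 20 to 120 N. Pads are 22 mm wide; open, the fingers measure 114 mm over their backs; the gripper's body (76 mm by 85 mm) begins 54 mm behind the grasp point. The pads swing forward as they close: fully open they stand 13 mm farther back than shut.
Start: joints at [1.2, 0.291, -0.153, 1.127, 0, 1.431], TCP at [120.602, 510.959, 256.305] pointing down, gripper open.
Joint ranges: [-2.52, 2.52], [-0.91, 1.74], [-1.3, 1.37], [-1.96, 2.02], [-1.52, 1.47], [-3.14, 3.14]. Speed limits (rad/s): [2.22, 2.22, 2.79, 3.14, 3.14, 3.14].

INTERFACE

Orientations are given as a 3x3 rotation matrix whose columns are the frame's x, y, z axes.
In Python, from cell import r, eyes gives the robot as it stands. Calls block until the motion is done:
- r.movep(position, orientation): joint-space move of the TCP to a pose.
- r.move_linear(position, orientation=None, velocity=150): straight line of the TCP; orientation=None keeps the orientation; velocity is the mean speed in mm/s.
- r.move_joints(angles): joint-space move.
- r.move_gripper(opening, squeeze=None): finger opening in mm; squeeze is the grip in N (None keeps the last); returns when the fingers have stopped.
- r.hold(seconds).
- r.ik(position, orientation): joint angles nearest the present ones, or None.
- r.observe(): the state.
- eyes.grab_frame(name): name is "side" or "top"; returns a dict with "image" (480x640x3 uint8, red, green, blue), "fov_y" (degrees; the focal length in pixels is half the picture's height over the tangent of half this angle, whatever the lens; pixels are square), "cx", "cy" (the principal point, pixels), "world_to_cam" (4x4, takes a point from world to camera coordinates). Camera axes: x right, y down, z forward; pixel columns grow to the right and rows downward; lengths in mm; the calibration is good to about 2 mm. A picture is of the moment at which its call begins. There is no depth.
A pose or a line that the arm cannot do raises r.Unreachable and nothing moves.
- r.hand_in(): hands the job in, once; it reports no verdict.
The state is a dict: "time": time; "qpos": joint angles; "qvel": joint speeds; "effort": joint torques, N m; "tool_pos": TCP position; "tool_rot": TCP orientation; "wrist_force": force on the tool from outside, world axes, zero at the start; "torque": the same for the moment, N m; "width": finger opening in mm.
Only numpy, scipy, OpenCV 4.12 (cv2) and the standard library are available. Lean on these libraries where they do the work, as an engineer would, in place of code of your own. Each camera call takes 0.05 s, during which the arm holds its last target.

TASK

Hang the steel sample can by its wire bail on the sprung hook of the hanging balance, gently, so that the hook is never pulled down to its bottom stop; let go and wait until the can hangs still. Only then turn the console's range selector anticlockwise right back to its end stop and, from there, exactly three clicks clockwise, never running past the third, leaving it in that detent. Leave the can hanging, keep it upright throughout, and do not knock or shift the bottles and glassware.

Things in the scene. Friction and masses are not known exactly. Their poses are not given: they have to be found in the camera images.
- sample_can: lidded steel can, 63 mm diameter (at the lid; 60 below), 55 mm high to the lid, about 0.3 kg, with a rigid wire bail and a blue grip above. Origin: centre of the underside; z up. The bail (5 mm wire) lies in the can's y-z plane: uprights at y = +-29.5 mm, peaked at the middle; its opening, seen along x, reaches from the lid (z 55 mm) to the underside of the peak (z 105.5 mm). The can is the same turned half round.
- can_grip (a point): point 150 mm above the can's underside in the blue grip, a block 12 mm thick (can x), 30 mm wide (can y), from z 120 to 166 mm, meant to be pinched across its 12 mm; same axes as the can
- can_bail (a point): underside of the bail's peak, 105.5 mm above the can's underside; it comes to lie on the hook seat
- balance_stand: fixed hanging balance: base plate 200 (x) x 90 (y) x 15 mm, white column 34 x 48 mm centred at x = +75 mm, 258 mm high. Origin: centre of the underside, z up. The hook arm runs from the column along the stand's -x over the base plate; the can goes on from the -x side.
- hook_seat (a point): top of the hook's lowest point (the seat), 194 mm above the table when unloaded, at x = -35 mm in the stand's frame, same axes as the stand. The hook is an 8 mm steel bar in the stand's x-z plane; its tip, 26 mm from the seat towards -x, rises 12.5 mm above the seat; towards +x the bar rises 9 mm over 22 mm and runs on level to the column. It moves with the hook.
- balance_hook (a joint): dip of the sprung hook, m: 0 unloaded, grows downward, bottom stop at 0.060; spring 150 N/m, so the can's weight makes it dip about 14 to 28 mm, bobbing for about a second after a sudden release
- console: fixed white console 150 (x) x 140 (y) mm, panel 50 mm above the table, with a black display at its +x side. Origin: centre of the underside, z up. The selector's axis stands at x = -20 mm. Six marks round the selector, 24 degrees apart, the end-stop mark red.
- selector (a joint): angle of the black range selector, rad, growing clockwise seen from above: end stop at 0, detents every 0.419 rad (24 degrees) at 0, 0.419, 0.838, 1.257, 1.676, 2.094; it starts in one of the first three detents from the stop; a ball pulls it into the nearest detent (peak torque about 0.1 N m). The white pointer line of its grip points along console +x turned by (1.047 - angle) about z, so at the end stop it points 60 degrees to the left of the console's +x.
- selector_grip (a point): point on the selector's axis, 78 mm above the table, at the height to pinch its grip: a bar 60 mm long along the pointer line, 13 mm thick, from 59 to 91 mm above the table. The point turns with the selector; its x axis points along console +x turned by (-angle) about z.
- white_bottle: white plastic reagent bottle, 60 mm diameter, 118 mm high; bystander; origin at the centre of the underside
- tall_cylinder: clear measuring cylinder, 40 mm foot, 148 mm high; bystander; origin at the centre of the underside
- flask: clear conical flask, 64 mm diameter, 105 mm high; bystander; origin at the centre of the underside
- cup: clear cup with green strips in it, 71 mm diameter, 85 mm high; bystander; origin at the centre of the underside
- water_bottle: water bottle with blue cap, 67 mm diameter, 230 mm high; bystander; origin at the centre of the underside
Things that resemble listed ones, but are neither listed nor needed, are in the scene too. Leave any purple or red look-alike of the sample_can alone.

How it is judged:
By the outcome, as a careful person would: the job done as asked, in the order asked, and still so for the second after the job is handed in, with the robot touching nothing.
It also fails if it takes over 72 s, if anything falls off the work surface, if the arm or the gripper's body presses on something with over 40 N, if the wrist force passes 120 N, or if a joint passes its speed limit or range.

## Working session

There is one attempt and no reset: what is moved stays moved. The work goes in short steps, each a Python script; the robot and the scene stay as the last script left them, time stands still between calls to the robot, and variables do not carry over. Pictures are saved under pics/ and viewed, and the job is handed in when it is done.

```bash
ls; mkdir -p pics; python3 - <<'E'
from cell import r, eyes
import cv2
for n in ("side","top"):
    f=eyes.grab_frame(n)
    cv2.imwrite(f"pics/{n}0.png",f["image"][:,:,::-1])
    print(n,f["fov_y"],f["cx"],f["cy"],f["world_to_cam"].round(3).tolist(),[k for k in f])
o=r.observe();print(o["time"],o["tool_rot"],r.nose_length,o["wrist_force"],o["width"])
E
```

```text
pics
side 52.38097448210525 321.25046830212455 247.9026902619922 [[0.827, -0.563, -0.01, -537.949], [-0.255, -0.359, -0.898, 213.253], [0.502, 0.745, -0.44, 908.248], [0.0, 0.0, 0.0, 1.0]] ['image', 'fov_y', 'cx', 'cy', 'world_to_cam']
top 45.67689083729081 320.07233372927476 243.06117374557965 [[0.007, -1.0, 0.028, -164.945], [-0.995, -0.01, -0.097, 567.495], [0.097, -0.028, -0.995, 1209.694], [0.0, 0.0, 0.0, 1.0]] ['image', 'fov_y', 'cx', 'cy', 'world_to_cam']
0.1 [[-4.26374472e-04 -9.73253558e-01  2.29733171e-01]
 [-1.06779977e-03  2.29733504e-01  9.73252987e-01]
 [-9.99999339e-01  1.69661202e-04 -1.13719242e-03]] 25.0 [-0.27858061  0.18427809  0.1093965 ] 84.99625206675704
```

View pics/side0.png

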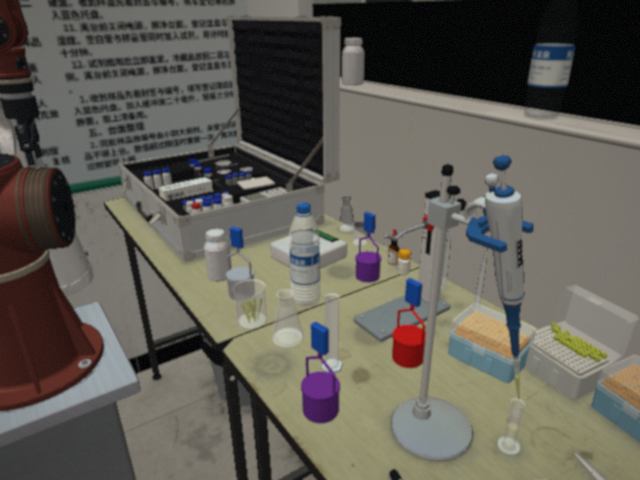

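View pics/top0.png

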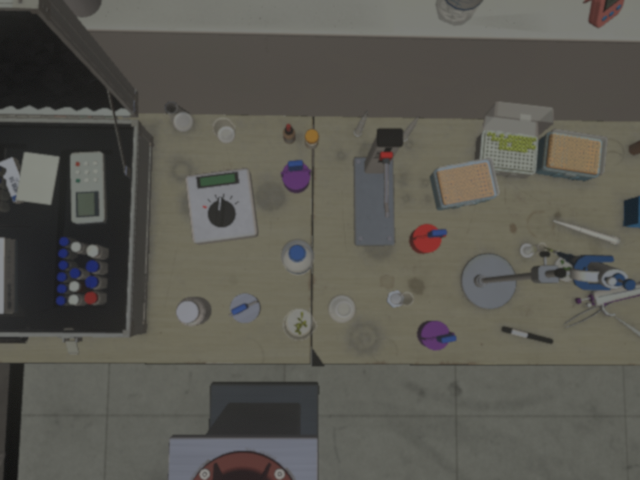

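The steel can is at about (245,306) in the top view. The stand is at (374,200) and the console at (222,206). I'll zoom in on each.

```bash
python3 - <<'E'
import cv2
t=cv2.imread("pics/top0.png");s=cv2.imread("pics/side0.png")
cv2.imwrite("pics/tc.png",cv2.resize(t[150:350,165:325],None,fx=5,fy=5,interpolation=cv2.INTER_CUBIC)[:, :][:600*2:1] [0:1000]) if 0 else None
def crop(im,x0,y0,w,h,k,n): cv2.imwrite(n,cv2.resize(im[y0:y0+h,x0:x0+w],None,fx=k,fy=k,interpolation=cv2.INTER_CUBIC))
crop(t,170,150,160,120,5,"pics/t_console.png")
crop(t,170,260,130,80,6,"pics/t_can.png")
crop(t,330,115,100,140,4,"pics/t_stand.png")
crop(s,195,190,160,150,4,"pics/s_can.png")
crop(s,345,170,120,180,3,"pics/s_stand.png")
E
```

```text
(no output)
```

View pics/t_console.png

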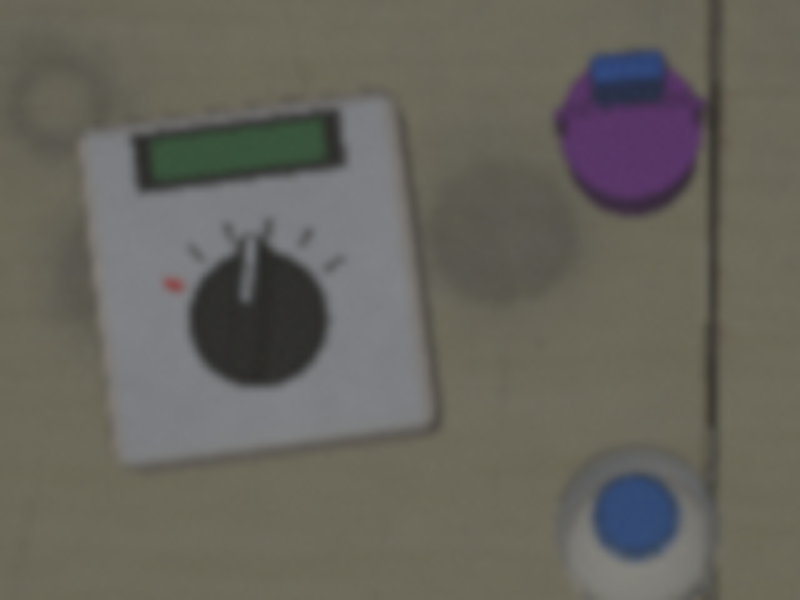

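View pics/t_can.png

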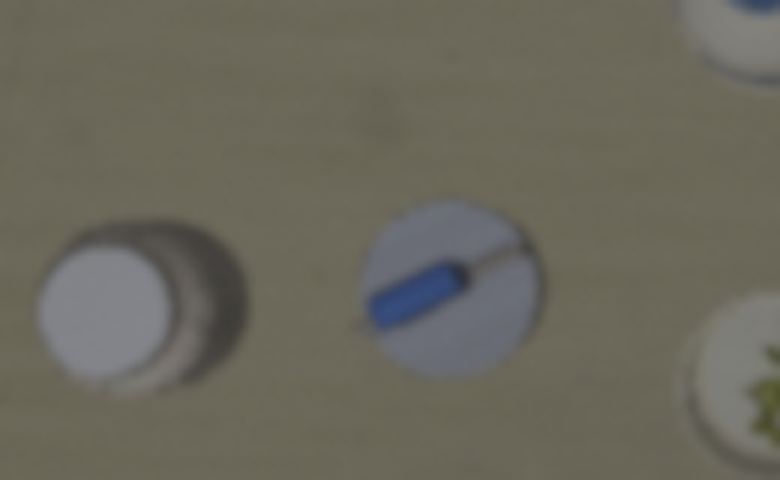

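View pics/t_stand.png

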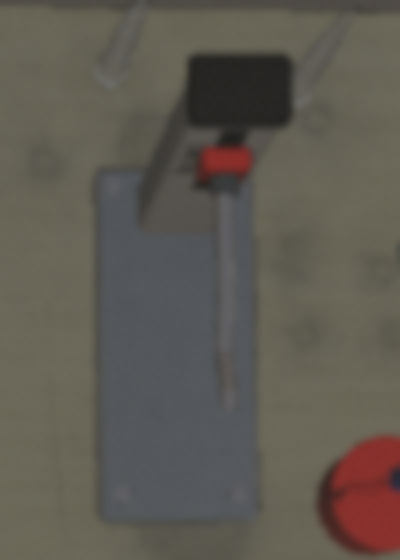

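View pics/s_can.png

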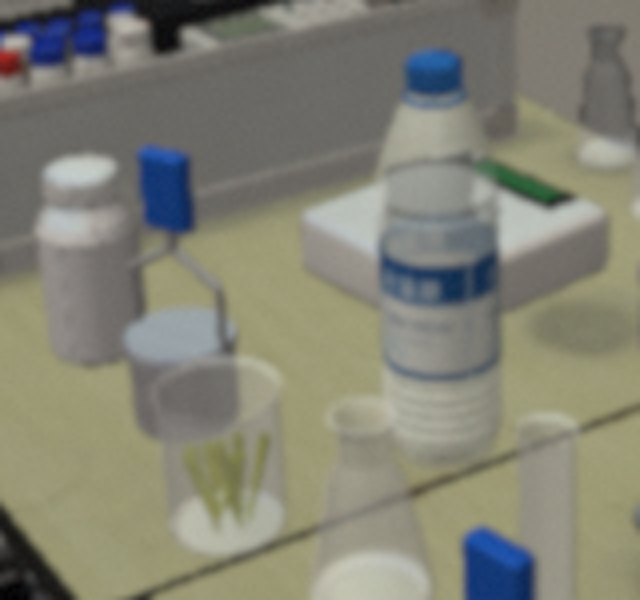

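View pics/s_stand.png

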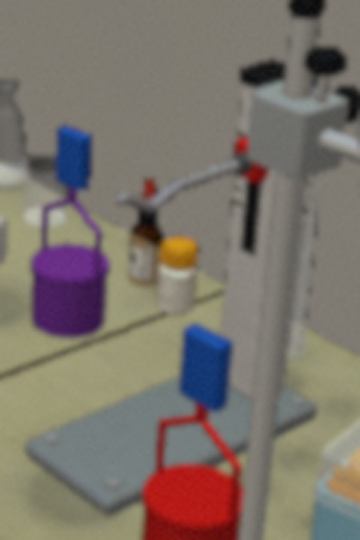

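The images show enough to fit poses. I'll locate features by back-projection and model fit, and check them against the given sizes.

```bash
cat > h.py <<'E'
import numpy as np
from scipy.optimize import least_squares
CAM={"side":(52.38097448210525,321.25046830212455,247.9026902619922),"top":(45.67689083729081,320.07233372927476,243.06117374557965)}
def save():
    from cell import eyes
    import pickle
    pickle.dump({n:{k:v for k,v in eyes.grab_frame(n).items() if k!="image"} for n in CAM},open("cal.pkl","wb"))
def cal():
    import pickle; return pickle.load(open("cal.pkl","rb"))
def proj(c,P):
    P=np.atleast_2d(P); T=np.asarray(c["world_to_cam"]); q=P@T[:3,:3].T+T[:3,3]
    f=240/np.tan(np.radians(c["fov_y"])/2)
    return np.c_[c["cx"]+f*q[:,0]/q[:,2],c["cy"]+f*q[:,1]/q[:,2]]
def back(c,u,v,z):
    T=np.asarray(c["world_to_cam"]);f=240/np.tan(np.radians(c["fov_y"])/2)
    d=T[:3,:3].T@np.array([(u-c["cx"])/f,(v-c["cy"])/f,1]); o=-T[:3,:3].T@T[:3,3]
    return o+d*(z-o[2])/d[2]
def world(p,L):
    x,y,a=p; L=np.atleast_2d(L).astype(float)
    return np.c_[x+np.cos(a)*L[:,0]-np.sin(a)*L[:,1],y+np.sin(a)*L[:,0]+np.cos(a)*L[:,1],L[:,2]]
def fit(obs,p0):
    C=cal()
    def res(p): return np.concatenate([(proj(C[n],world(p,L))[0]-uv) for n,L,uv in obs])
    s=least_squares(res,p0); return s.x,res(s.x).reshape(-1,2)
E
python3 - <<'E'
from h import *
save(); C=cal(); t=C["top"]
T=lambda a,x0,y0,k:(np.array(a)/k+[x0,y0]).tolist()
# console
con=[((-75,70),(120,463)),((75,70),(82,133)),((75,-70),(393,95)),((-75,-70),(438,428))]
obs=[("top",(x,y,50),T(p,170,150,5)) for (x,y),p in con]
p,e=fit(obs,[500,0,0]);print("console",p.round(3),e.round(1).tolist())
pc=p
S=world(p,(-20,0,0))[0];print("sel axis",S)
for z in(59,91):print(z,(proj(t,[S[0],S[1],z])[0]-[170,150])*5)
for q in((245,303),(250,235)):
    b=back(t,*T(q,170,150,5),91);print("ptr",q,(b-S)[:2].round(1),np.degrees(np.arctan2(*(b-S)[1::-1])-p[2]))
for i in range(6):
    a=1.047-i*.419; print(i,(proj(t,world(p,(-20+38*np.cos(a),38*np.sin(a),50)))[0]-[170,150])*5, 'tip91',(proj(t,world(p,(-20+29*np.cos(a),29*np.sin(a),91)))[0]-[170,150])*5)
# stand
st=[((100,45),(97,170)),((-100,45),(100,521)),((-100,-45),(260,518))]
obs=[("top",(x,y,15),T(p,330,115,4)) for (x,y),p in st]
sc=lambda a:T(a,345,170,3)
obs+=[("side",(-100,45,15),sc((26,447))),("side",(-100,-45,15),sc((110,508)))]
p,e=fit(obs,[500,-200,0]);print("stand",p.round(3),e.round(1).tolist())
print("seat",world(p,(-35,0,194)))
print("tip proj",(proj(t,world(p,(-61,0,206)))[0]-[330,115])*4,(proj(C["side"],world(p,(-61,0,206)))[0]-[345,170])*3,"seen 226,405 / ~122,197")
# can
print("lid",back(t,*T((452,288),170,260,6),55))
a=back(t,*T((525,243),170,260,6),60);b=back(t,*T((362,328),170,260,6),75);print("bail",a,b,np.degrees(np.arctan2(*(a-b)[1::-1])))
for n,u,v in(("white",192,312),("cup",299,323),("flask",342,309),("water",297,257),("cyl",400,298)):
    print(n,back(t,u,v,60))
E
```

```text
console [6.45225e+02 5.17200e+01 1.38000e-01] [[-1.1, 1.9], [-1.2, -1.0], [1.5, -1.4], [0.9, 0.5]]
sel axis [625.41555986  48.96407459   0.        ]
59 [260.92897372 321.38028966]
91 [249.9043208  310.00178538]
ptr (245, 303) [2.9 2.1] 27.82628846831473
ptr (250, 235) [31.4  0.7] -6.625774479213107
0 [182.10346135 290.50226594] tip91 [185.29868366 283.18105087]
1 [203.68282254 260.52416484] tip91 [202.33969448 259.51046097]
2 [235.61058355 241.64771765] tip91 [227.5635126  244.59892289]
3 [272.37447568 237.08490777] tip91 [256.61337412 240.99269989]
4 [307.662069   247.59702529] tip91 [284.49339553 249.29815114]
5 [335.42122192 271.38138931] tip91 [306.41312732 268.0883543 ]
stand [ 6.66207e+02 -2.82931e+02  2.20000e-02] [[-0.0, -0.8], [1.1, 0.4], [1.7, 0.7], [-1.3, -2.4], [0.1, -1.4]]
seat [[ 631.2152972  -283.70421224  194.        ]]
tip proj [235.26311768 401.46324355] [122.21367622 194.76344751] seen 226,405 / ~122,197
lid [427.87617734  -3.49930385  55.        ]
bail [443.73694437 -29.10583648  60.        ] [414.36688544  25.02063206  75.        ] -61.51489417527708
white [418.96588203 106.62133399  60.        ]
cup [ 397.51148921 -116.4807841    60.        ]
flask [ 427.17583181 -206.44913745   60.        ]
water [ 535.81781463 -110.80501702   60.        ]
cyl [ 451.02638682 -328.98006011   60.        ]
```

Pointer reads detent 3 (72° from the stop). Next I'll refine the can pose by matching the grip block's silhouette in both views, and the console from its marks.

```bash
cat >> h.py <<'E'
import cv2
from scipy.optimize import minimize
from scipy.spatial import ConvexHull
def blue(im): # RGB
    im=im.astype(float); return np.clip((im[:,:,2]-1.15*im[:,:,0]-10)/40,0,1)
def fit_block(masks,p0,Lc,k=6):
    """masks {cam:(soft mask crop,x0,y0)}; Lc local corners (n,3) ; p=(x,y,z,yaw)"""
    C=cal()
    def cost(p):
        tot=0
        for n,(m,x0,y0) in masks.items():
            W=world((p[0],p[1],p[3]),Lc); W[:,2]+=p[2]
            uv=(proj(C[n],W)-[x0,y0]+.5)*k
            h=cv2.convexHull(uv.astype(np.float32))
            big=np.zeros((m.shape[0]*k,m.shape[1]*k),np.float32)
            cv2.fillConvexPoly(big,np.round(h*16).astype(np.int32),1.,cv2.LINE_AA,4)
            s=cv2.GaussianBlur(cv2.resize(big,(m.shape[1],m.shape[0]),interpolation=cv2.INTER_AREA),(0,0),.8)
            tot+=((s-m)**2).sum()
        return tot
    s=minimize(cost,p0,method="Nelder-Mead",options=dict(initial_simplex=np.array([p0]+[np.array(p0)+d for d in np.diag([6,6,6,.15])]),maxiter=600,xatol=.02,fatol=.01))
    return s.x,s.fun
GRIP=np.array([(x,y,z) for x in(-6,6) for y in(-15,15) for z in(120,166)])
E
python3 - <<'E'
from h import *
t=cv2.imread("pics/top0.png")[:,:,::-1];s=cv2.imread("pics/side0.png")[:,:,::-1]
mt=(blue(t)[285:330,220:270],220,285); ms=(blue(s)[215:262,215:258],215,215)
print(mt[0].sum(),ms[0].sum())
for a in(20,30,40):
  for m in({"top":mt,"side":ms},{"top":mt},{"side":ms}):
    x,f=fit_block(m,[428,-3,0,np.radians(a)],GRIP); print(list(m),x[:3].round(1),np.degrees(x[3]).round(1),round(f,2))
C=cal()
L=(np.array([181,337])/4+[195,190]); print("side lid",back(C["side"],*L,55))
print("top grip px vis")
# console marks
M=np.array([(173,285),(195,253),(229,230),(267,226),(307,237),(334,264)])/5+[170,150]
B=np.array([back(C["top"],*m,50)[:2] for m in M])
f=lambda p:(np.c_[p[0]+p[2]*np.cos(p[3]+1.047-.419*np.arange(6)),p[1]+p[2]*np.sin(p[3]+1.047-.419*np.arange(6))]-B).ravel()
q=least_squares(f,[625,49,42,.13]);print("sel from marks",q.x,f(q.x).reshape(-1,2).round(1).tolist())
print("disc",back(C["top"],259/5+170,317/5+150,59))
print("hook tip top-view",back(C["top"],226/4+330,405/4+115,205),"root",back(C["top"],226/4+330,200/4+115,201))
print("hook tip side-view",back(C["side"],122/3+345,197/3+170,205))
E
```

```text
74.26500000000001 240.0725
['top', 'side'] [ 4.279e+02  6.000e-01 -3.000e-01] 11.3 48.49
['top'] [ 4.277e+02  2.000e-01 -2.000e+00] 21.9 24.28
['side'] [465.7  88.8 -43.1] 14.5 7.32
['top', 'side'] [4.278e+02 3.000e-01 4.000e-01] 11.9 48.52
['top'] [4.278e+02 2.000e-01 2.500e+00] 25.4 25.93
['side'] [431.5   9.   -3.9] 6.9 14.77
['top', 'side'] [ 4.278e+02  4.000e-01 -1.000e-01] 11.4 48.42
['top'] [427.8  -0.    6.7] 22.5 25.84
['side'] [432.6  11.3  -5.2] 7.7 14.33
side lid [425.7019709 -10.0837879  55.       ]
top grip px vis
sel from marks [6.27466641e+02 5.08205900e+01 4.04441228e+01 1.46210476e-01] [[0.3, 0.3], [0.4, -0.0], [-0.8, 0.0], [-0.3, -0.4], [-0.2, 0.6], [0.6, -0.5]]
disc [627.28502643  49.82391394  59.        ]
hook tip top-view [ 603.64214084 -280.0470211   205.        ] root [ 702.78958183 -281.06624749  201.        ]
hook tip side-view [ 604.39425309 -285.10199889  205.        ]
```

```bash
python3 - <<'E'
from h import *
C=cal()
t=cv2.imread("pics/top0.png")[:,:,::-1].astype(float);s=cv2.imread("pics/side0.png")[:,:,::-1].astype(float)
def m(im,y0,y1,x0,x1):
    d=(im[:,:,2]-im[:,:,0])[y0:y1,x0:x1]; print(d.max(),np.median(d)); hi=np.percentile(d,99); lo=np.median(d) ;lo=max(lo,5)
    return (np.clip((d-lo)/(hi-lo)/.85,0,1),x0,y0)
mt=m(t,290,325,225,262); ms=m(s,215,262,222,252)
for n,mm,p in(("top",mt,[428,-3,0,.45]),("side",ms,[428,-3,0,.3])):
  for a in(5,20,35):
    p[3]=np.radians(a)
    # z fixed via stiff: refit with z locked
    import h
    best=None
    from scipy.optimize import minimize
    def cost(q):
        W=world(q,GRIP);k=6;mk,x0,y0=mm
        hh=cv2.convexHull(((proj(C[n],W)-[x0,y0]+.5)*k).astype(np.float32));big=np.zeros((mk.shape[0]*k,mk.shape[1]*k),np.float32)
        cv2.fillConvexPoly(big,np.round(hh*16).astype(np.int32),1.,cv2.LINE_AA,4)
        return ((cv2.GaussianBlur(cv2.resize(big,(mk.shape[1],mk.shape[0]),interpolation=cv2.INTER_AREA),(0,0),.8)-mk)**2).sum()
    q0=np.array([428,-3,np.radians(a)])
    r_=minimize(cost,q0,method="Nelder-Mead",options=dict(initial_simplex=np.array([q0]+[q0+d for d in np.diag([6,6,.15])])))
    print(n,r_.x.round(1)[:2],np.degrees(r_.x[2]).round(1),round(r_.fun,2))
E
```

```text
68.0 1.0
130.0 -7.0
top [ 4.279e+02 -3.000e-01] 25.1 16.57
top [ 4.281e+02 -4.000e-01] 24.4 16.36
top [ 4.28e+02 -1.00e-01] 31.3 17.4
side [428.4   1.9] 2.7 13.72
side [428.5   2.3] 3.5 13.64
side [428.4   1.8] 2.8 13.67
```

```bash
python3 - <<'E'
from h import *
C=cal()
for yaw in (3,15,25,32):
  for n in("side","top"):
    im=cv2.imread(f"pics/{n}0.png"); k=5
    x0,y0,w,hh=(215,210,60,80) if n=="side" else (215,275,60,60)
    big=cv2.resize(im[y0:y0+hh,x0:x0+w],None,fx=k,fy=k,interpolation=cv2.INTER_CUBIC); big=cv2.convertScaleAbs(big,alpha=1.5)
    P=world((428,-2,np.radians(yaw)),GRIP); uv=((proj(C[n],P)-[x0,y0]+.5)*k).astype(int)
    for i in range(8):
        for j in range(i):
            if bin(i^j).count("1")==1: cv2.line(big,tuple(map(int,uv[i])),tuple(map(int,uv[j])),(0,255,255),1)
    B=world((428,-2,np.radians(yaw)),[(0,-29.5,55),(0,-29.5,85),(0,0,108),(0,29.5,85),(0,29.5,55)])
    cv2.polylines(big,[((proj(C[n],B)-[x0,y0]+.5)*k).astype(np.int32)],False,(0,255,0),1)
    cv2.imwrite(f"pics/_{n}{yaw}.png",big)
rows=[np.hstack([cv2.copyMakeBorder(cv2.imread(f"pics/_{n}{y}.png")[:300],0,0,0,0,cv2.BORDER_CONSTANT)[:, :200 if 0 else 300] for y in(3,15,25,32)]) for n in("side","top")]
o=np.vstack(rows); cv2.imwrite("pics/cmp.png",cv2.resize(o,(800,400)))
E
```

```text
(no output)
```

View pics/cmp.png

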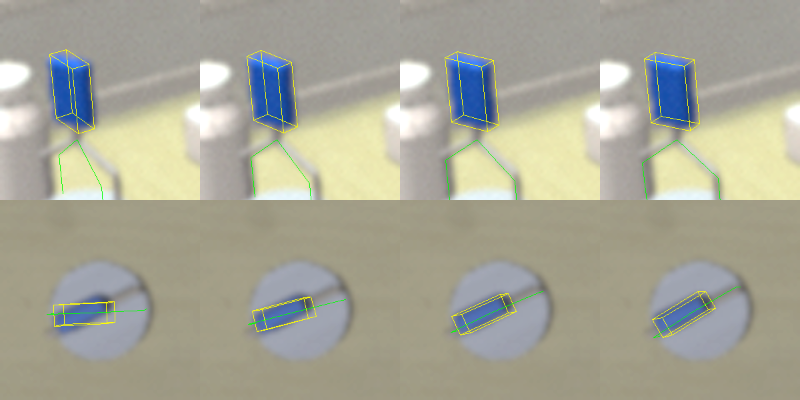

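Can is at about (428,-4) with x axis at 27.5°. Stand yaw is about 1°, selector at (627,50.5). Checking IK for all poses.

```bash
cat >> h.py <<'E'
def down(a):
    z=np.array([np.cos(a),np.sin(a),0]);x=np.array([0,0,-1.]);return np.c_[x,np.cross(z,x),z]
E
python3 - <<'E'
from h import *
from cell import r
d=np.radians
for nm,p,angs in (("can",(428,-4,156),(27.5,207.5,-152.5)),("canup",(428,-4,340),(27.5,207.5)),("pre",(560,-282,300),(1,181)),("seat",(631,-282,245),(1,181)),("seat+",(631,-282,340),(1,181)),
  ("sel",(627,50.5,86),tuple(a+b for b in(0,90-180,90) for a in(68,-4))),("selup",(627,50.5,200),(86,-94))):
    for a in angs:
        q=r.ik(np.array(p,float),down(d(a))); print(nm,a,None if q is None else np.round(q,2))
E
```

```text
can 27.5 [-0.18  0.2  -0.56  0.81  0.    0.91]
can 207.5 [-0.18  0.2  -0.56  0.81  0.   -2.23]
can -152.5 [-0.18  0.2  -0.56  0.81  0.   -2.23]
canup 27.5 [-0.18  0.07 -0.21  1.29  0.    0.91]
canup 207.5 [-0.18  0.07 -0.21  1.29  0.   -2.23]
pre 1 [-0.58  0.48  0.24  1.33  0.    0.97]
pre 181 [-0.58  0.48  0.24  1.33  0.   -2.17]
seat 1 [-0.53  0.63  0.36  1.3   0.    1.03]
seat 181 [-0.53  0.63  0.36  1.3   0.   -2.11]
seat+ 1 [-0.53  0.63  0.6   1.54  0.    1.03]
seat+ 181 [-0.53  0.63  0.6   1.54  0.   -2.11]
sel 68 [-0.04  0.62 -0.1   0.85  0.    0.35]
sel -4 [-0.04  0.62 -0.1   0.85  0.    1.6 ]
sel -22 [-0.04  0.62 -0.1   0.85  0.    1.92]
sel -94 [-0.04  0.62 -0.1   0.85  0.   -3.11]
sel 158 [-0.04  0.62 -0.1   0.85  0.   -1.22]
sel 86 [-0.04  0.62 -0.1   0.85  0.    0.03]
selup 86 [-0.04  0.52  0.05  1.1   0.    0.03]
selup -94 [-0.04  0.52  0.05  1.1   0.   -3.11]
```

```bash
python3 - <<'E'
from h import *
from cell import r,eyes
R=down(np.radians(27.5))
r.movep(np.array([428,-4,330.]),R)
r.move_gripper(50,30)
r.move_linear(np.array([428,-4,200.]),velocity=200)
for n in CAM: cv2.imwrite(f"pics/{n}1.png",eyes.grab_frame(n)["image"][:,:,::-1])
o=r.observe();print(o["time"],o["tool_pos"],o["wrist_force"],o["width"])
a=cv2.imread("pics/side1.png")[150:320,170:350];b=cv2.imread("pics/top1.png")[230:360,170:330]
cv2.imwrite("pics/a1.png",np.hstack([cv2.resize(a,(400,378)),cv2.resize(b,(400,378))]))
E
```

```text
3.7083 [428.88486184  -4.16761844 201.17419743] [0.32742534 0.13700136 0.69495524] 49.84529022037048
```

View pics/a1.png

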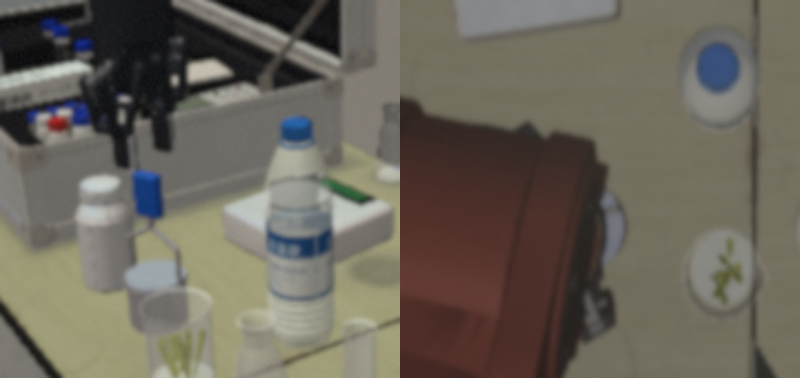

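Side view shows the jaws straddling the grip (fingers at x≈122 and 163, grip at 148). It's slightly off-centre, by ~3 mm toward image-right. I'll shift the target a little and grasp.

```bash
python3 - <<'E'
from h import *
from cell import r,eyes
r.move_linear(np.array([429,-6.5,157.]),velocity=120)
o=r.observe();print(o["tool_pos"],o["wrist_force"])
r.move_gripper(5,40)
o=r.observe();print(o["time"],o["width"],o["wrist_force"],o["torque"])
r.move_linear(np.array([429,-6.5,210.]),velocity=80)
f=eyes.grab_frame("side")["image"];cv2.imwrite("pics/side2.png",f[:,:,::-1])
o=r.observe();print(o["time"],o["tool_pos"],o["width"],o["wrist_force"],o["torque"])
cv2.imwrite("pics/a2.png",cv2.resize(f[140:320,170:350,::-1],(600,600)))
E
```

```text
[429.23785999  -6.52832849 157.52500488] [ 0.41640742 -0.29432604  0.55148603]
4.6417 11.492043061796018 [-0.30690835  1.9285168   5.73936798] [0.08592554 0.10390629 0.01626949]
5.5083 [428.54623604  -6.43244912 209.45147048] 11.253720148197907 [-0.62378459 -0.21073871 -3.65436688] [-0.01557476  0.00550288  0.03177717]
```

View pics/a2.png

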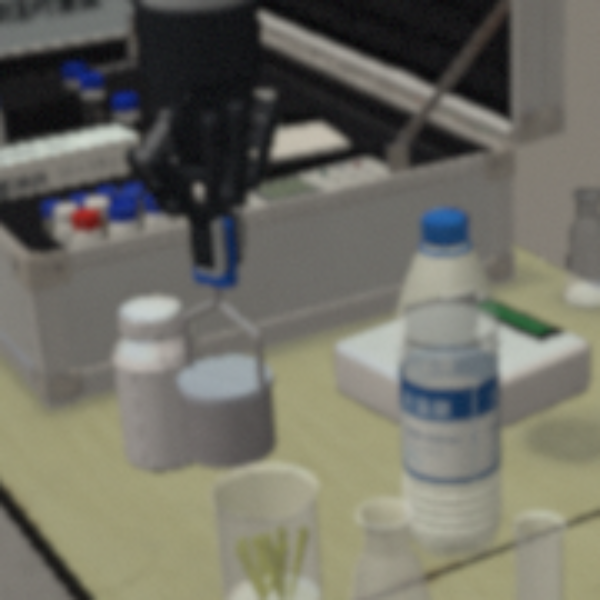

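The can is held with a net weight of ~4 N (width 11.3 mm, upright). I'll carry it clear of the water bottle via (430,-200) to in front of the hook.

```bash
python3 - <<'E'
from h import *
from cell import r,eyes
R=down(np.radians(1))
r.move_linear(np.array([429,-6.5,335.]),velocity=180)
r.move_linear(np.array([430,-200,335.]),R,velocity=180)
r.move_linear(np.array([540,-282.5,335.]),R,velocity=180)
r.move_linear(np.array([540,-282.5,269.]),R,velocity=120)
r.hold(.3)
fs={n:eyes.grab_frame(n)["image"] for n in CAM}
for n in CAM: cv2.imwrite(f"pics/{n}3.png",fs[n][:,:,::-1])
o=r.observe();print(o["time"],o["tool_pos"],o["width"],o["wrist_force"],o["torque"])
a=fs["side"][130:350,330:510,::-1];b=fs["top"][110:280,320:440,::-1]
cv2.imwrite("pics/a3.png",np.hstack([cv2.resize(a,(450,550),interpolation=2),cv2.resize(b,(350,550),interpolation=2)]))
E
```

```text
9.5917 [ 540.07875384 -282.5581808   269.22990024] 11.625613870864315 [-0.27557452 -0.19209774 -3.53411176] [0.02055124 0.00918879 0.01617659]
```

View pics/a3.png

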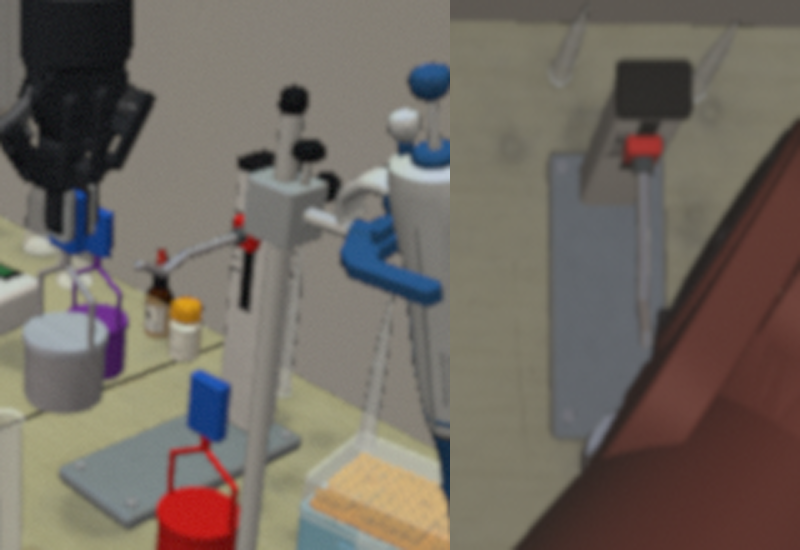

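```bash
python3 - <<'E'
from h import *
C=cal()
for z in (167,170): print("lid side",back(C["side"],66/2.5+330,330/2.5+130,z))
print("pred lid px",(proj(C["side"],[540,-282.5,167])[0]-[330,130])*2.5)
for y in(-285,-280): print("tip px",(proj(C["side"],[604.4,y,205])[0]-[330,130])*2.5)
for z in(200,206): print("tip seen",back(C["side"],143/2.5+330,265/2.5+130,z))
s=cv2.imread("pics/side3.png");cv2.imwrite("pics/z3.png",cv2.resize(s[190:300,330:440],None,fx=6,fy=5.4,interpolation=2))
E
```

```text
lid side [ 540.29877401 -280.18230382  167.        ]
lid side [ 536.7385983  -284.64270543  170.        ]
pred lid px [ 67.6248103  331.31031799]
tip px [139.08204207 264.11826114]
tip px [134.66471797 261.84663072]
tip seen [ 613.11572554 -279.8040938   200.        ]
tip seen [ 604.25338412 -289.49404705  206.        ]
```

View pics/z3.png

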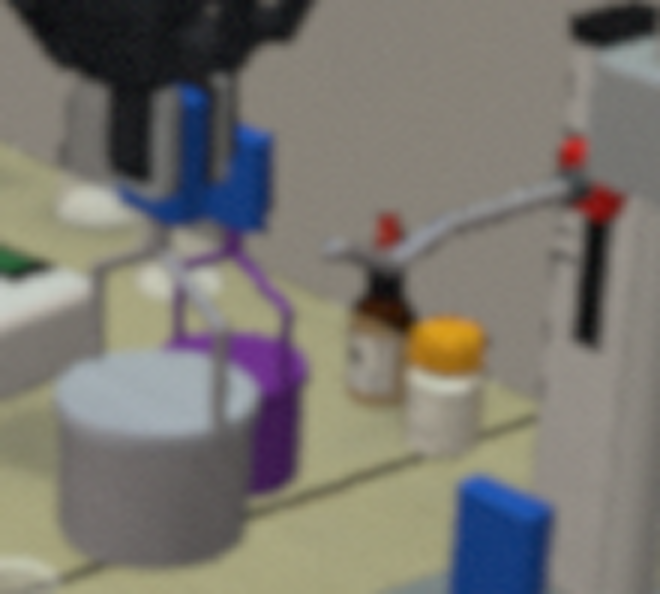

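```bash
python3 - <<'E'
from h import *
C=cal()
outs=[]
for i,(sx,sy) in enumerate([(630,-280),(630,-284),(634,-284),(630,-288)]):
  im=cv2.imread("pics/side3.png");k=6
  big=cv2.resize(im[215:260,360:430],None,fx=k,fy=k,interpolation=2)
  L=np.array([(sx-26,sy,202.5),(sx,sy,190),(sx+22,sy,199),(sx+70,sy,199)])
  uv=((proj(C["side"],L)-[360,215]+.5)*k).astype(np.int32)
  cv2.polylines(big,[uv],False,(0,255,0),1)
  im=cv2.imread("pics/top0.png");kk=6
  b2=cv2.resize(im[150:225,360:410],None,fx=kk,fy=kk,interpolation=2);b2=cv2.convertScaleAbs(b2,alpha=1.6)
  uv=((proj(C["top"],L)-[360,150]+.5)*kk).astype(np.int32)
  cv2.polylines(b2,[uv],False,(0,255,0),1)
  outs.append(np.hstack([big,cv2.resize(b2,(180,270))]))
cv2.imwrite("pics/ov.png",cv2.resize(np.vstack([np.hstack(outs[:2]),np.hstack(outs[2:])]),(800,360)))
E
```

```text
(no output)
```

View pics/ov.png

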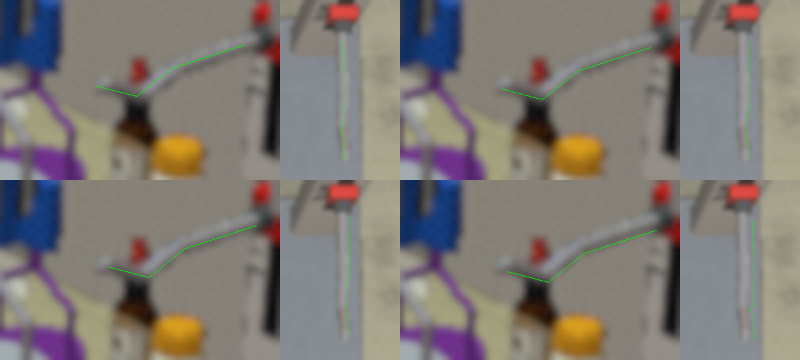

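The overlay fits best with the seat at about (631,-280.5). I'll go over the tip and lower while watching the wrist force.

```bash
python3 - <<'E'
from h import *
from cell import r,eyes
r.move_linear(np.array([540,-280.8,269.]),velocity=100)
for x in(575,605,631.5):
    r.move_linear(np.array([x,-280.8,269.]),velocity=90); print(x,np.round(r.observe()["wrist_force"],2))
r.move_linear(np.array([631.5,-280.8,250.]),velocity=50)
for z in(247,244,241,238):
    r.move_linear(np.array([631.5,-280.8,z]),velocity=25); o=r.observe();print(z,o["tool_pos"].round(1),np.round(o["wrist_force"],2),np.round(o["torque"],3),round(o["time"],2))
fs={n:eyes.grab_frame(n)["image"] for n in CAM}
for n in CAM: cv2.imwrite(f"pics/{n}4.png",fs[n][:,:,::-1])
a=fs["side"][130:350,330:510,::-1];b=fs["top"][110:280,320:440,::-1]
cv2.imwrite("pics/a4.png",np.hstack([cv2.resize(a,(450,550),interpolation=2),cv2.resize(b,(350,550),interpolation=2)]))
E
```

```text
575 [ 0.49  0.56 -3.53]
605 [-1.07  0.48 -3.34]
631.5 [-0.05  0.01 -3.88]
247 [ 631.7 -280.9  247.1] [ 1.43 -1.36 -3.37] [-0.195 -0.187 -0.034] 12.11
244 [ 631.7 -280.9  244. ] [ 1.54 -1.04 -1.7 ] [-0.305 -0.367 -0.055] 12.38
241 [ 631.7 -280.9  240.9] [ 1.39 -1.99 -1.04] [-0.315 -0.491 -0.035] 12.64
238 [ 631.6 -280.9  237.9] [ 2.6  -1.48 -0.69] [-0.387 -0.535  0.039] 12.91
```

View pics/a4.png

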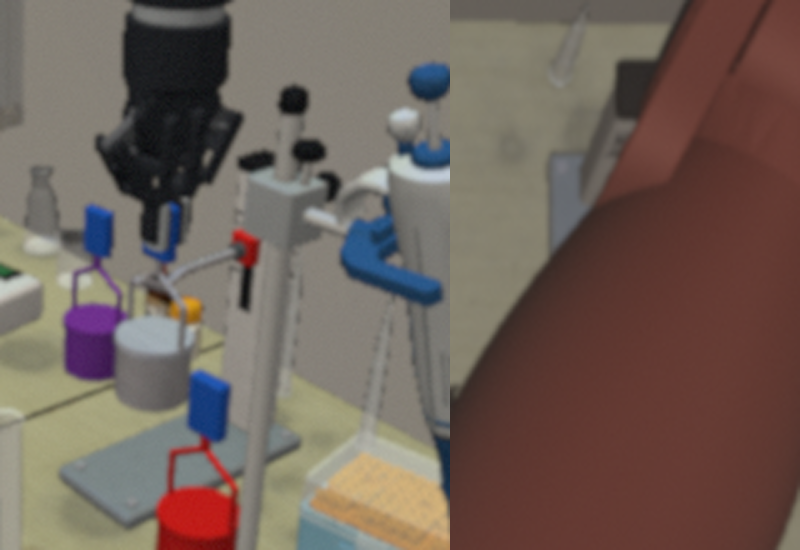

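```bash
python3 - <<'E'
import cv2
s=cv2.imread("pics/side4.png");cv2.imwrite("pics/z4.png",cv2.resize(s[205:295,365:445],None,fx=7,fy=6.6,interpolation=2))
E
```

```text
(no output)
```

View pics/z4.png

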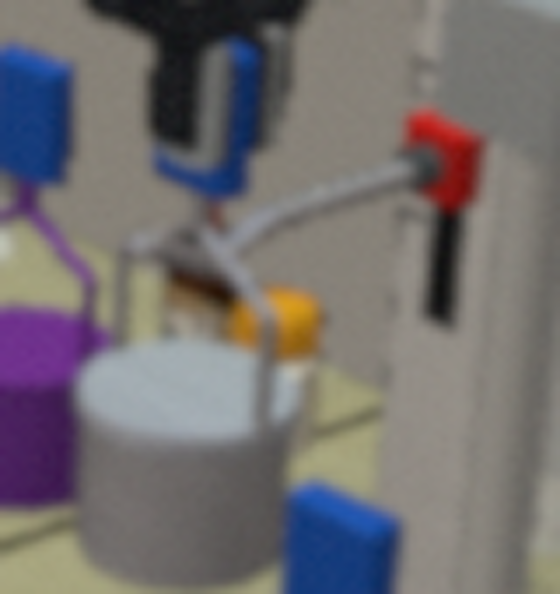

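```bash
python3 - <<'E'
from h import *
from cell import r,eyes
z=238
while z>219:
    z-=3; r.move_linear(np.array([631.5,-280.8,z]),velocity=30); r.hold(.1); o=r.observe();f=o["wrist_force"];print(z,np.round(f,2),np.round(o["torque"],3),round(o["time"],2))
    if f[2]>0.6: break
f=eyes.grab_frame("side")["image"][:,:,::-1]; cv2.imwrite("pics/side5.png",f);cv2.imwrite("pics/z5.png",cv2.resize(f[205:295,365:445],None,fx=7,fy=6.6,interpolation=2))
E
```

```text
235 [ 2.57 -1.1  -1.03] [-0.45  -0.624  0.014] 13.36
232 [ 3.42 -2.69 -0.4 ] [-0.508 -0.653 -0.033] 13.71
229 [ 1.92 -2.38 -0.68] [-0.526 -0.717  0.028] 14.06
226 [ 2.47 -2.14  1.14] [-0.514 -0.754 -0.031] 14.41
```

View pics/z5.png

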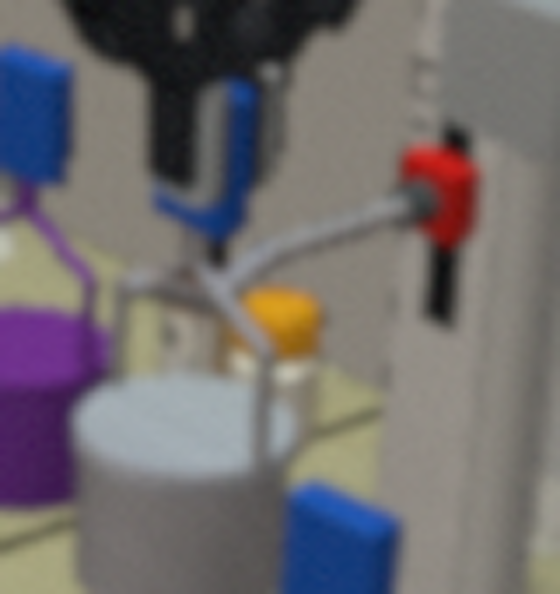

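Hook is inside the bail near the peak, dip ~20 mm. Lateral forces (+x, −y) mean the bail isn't centred, so I'll shift with them until they relax before letting go.

```bash
python3 - <<'E'
from h import *
from cell import r,eyes
def F(n=4):
    v=[]
    for _ in range(n): r.hold(.04); v.append(r.observe()["wrist_force"])
    return np.mean(v,0)
p=np.array([631.5,-280.8,226.]);print(F().round(2))
for d in [(0,-1.5),(0,-1.5),(0,-1.5),(2,0),(2,0)]:
    p=p+[d[0],d[1],0]; r.move_linear(p,velocity=20); o=r.observe();print(p,F().round(2),np.round(o["torque"],3),round(o["time"],2))
E
```

```text
[ 3.08 -2.15  0.96]
[ 631.5 -282.3  226. ] [ 1.83 -2.14  0.52] [-0.606 -0.453 -0.016] 14.88
[ 631.5 -283.8  226. ] [ 0.96 -2.78  0.31] [-0.627 -0.247 -0.01 ] 15.29
[ 631.5 -285.3  226. ] [ 1.24 -2.51  0.6 ] [-0.582 -0.187  0.037] 15.71
[ 633.5 -285.3  226. ] [-1.38 -2.87  0.17] [-0.709  0.235 -0.023] 16.12
[ 635.5 -285.3  226. ] [-1.34 -3.41  0.62] [-0.834  0.403  0.001] 16.54
```

```bash
python3 - <<'E'
from h import *
from cell import r,eyes
def F(n=4):
    v=[]
    for _ in range(n): r.hold(.04); v.append(r.observe()["wrist_force"])
    return np.mean(v,0)
p=np.array([632.8,-285.3,226.]);r.move_linear(p,velocity=20);print(F().round(2))
for i in range(4):
    p=p+[0,-1.5,0]; r.move_linear(p,velocity=20); o=r.observe();f=F();print(p,f.round(2),np.round(o["torque"],3),round(o["time"],2))
    if f[1]>-1: break
f=eyes.grab_frame("side")["image"][:,:,::-1]; cv2.imwrite("pics/side6.png",f);cv2.imwrite("pics/z6.png",cv2.resize(f[205:305,365:445],None,fx=7,fy=5.9,interpolation=2))
E
```

```text
[-1.32 -1.72  0.46]
[ 632.8 -286.8  226. ] [-0.69  1.62  0.29] [0.316 0.222 0.022] 17.41
```

View pics/z6.png

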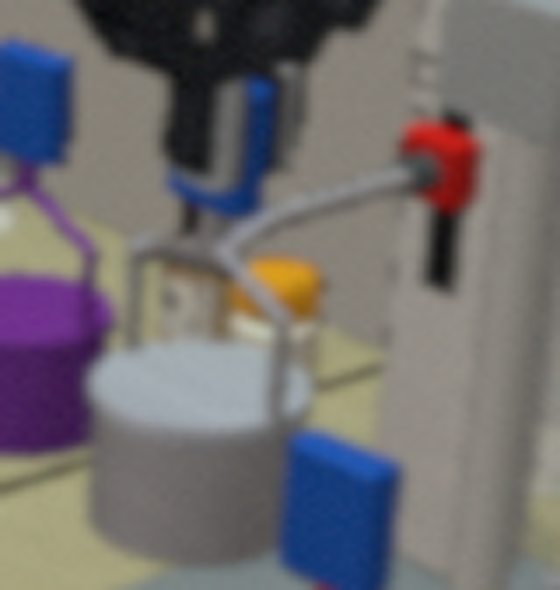

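Lateral force flipped sign, so the peak is at y≈-286.3. I'll settle there, check the vertical load, and release in small steps.

```bash
python3 - <<'E'
from h import *
from cell import r,eyes
def F(n=4):
    v=[]
    for _ in range(n): r.hold(.04); v.append(r.observe()["wrist_force"])
    return np.mean(v,0)
p=np.array([632.3,-286.3,226.]);r.move_linear(p,velocity=20);f=F();print(f.round(2))
for i in range(3):
    if f[2]>0.9: break
    p=p-[0,0,2];r.move_linear(p,velocity=20);f=F(6);print(p,f.round(2))
o=r.observe();print(o["torque"],o["width"],o["time"])
f=eyes.grab_frame("side")["image"][:,:,::-1]; cv2.imwrite("pics/side7.png",f)
r.move_gripper(16);print(F().round(2),r.observe()["width"])
r.move_gripper(40);print(F().round(2),r.observe()["width"],r.observe()["time"])
g=eyes.grab_frame("side")["image"][:,:,::-1]; cv2.imwrite("pics/side8.png",g)
cv2.imwrite("pics/z8.png",np.hstack([cv2.resize(q[205:305,365:445],None,fx=5,fy=5,interpolation=2) for q in(f,g)]))
E
```

```text
[1.14 1.06 0.75]
[ 632.3 -286.3  224. ] [2.17 1.83 0.21]
[ 632.3 -286.3  222. ] [2.3  1.47 0.82]
[ 632.3 -286.3  220. ] [2.68 1.15 1.55]
[ 0.42391746 -0.61866851 -0.03920762] 11.64039327273652 19.5417
[ 0.26 -0.02 -0.29] 15.924149772577366
[-0.09  0.26 -0.02] 39.75463937457799 20.5083
```

View pics/z8.png

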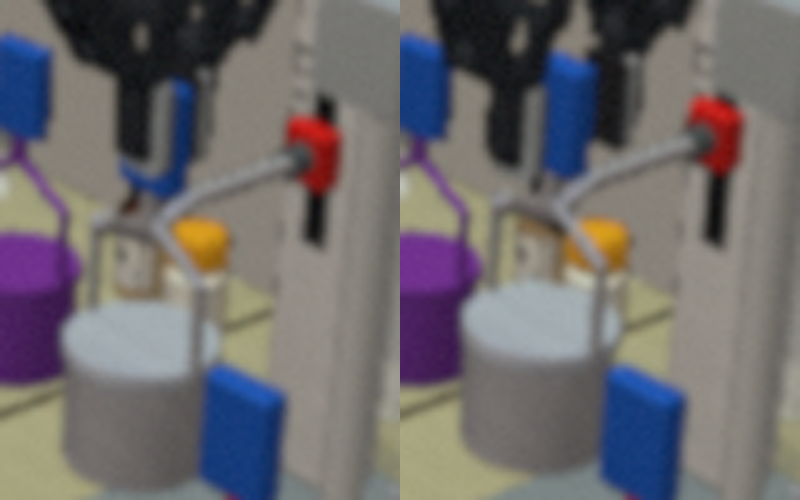

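The can hangs upright on the hook. I'll retreat straight up and check that it's still.

```bash
python3 - <<'E'
from h import *
from cell import r,eyes
r.hold(.5)
r.move_linear(np.array([632.3,-286.3,300.]),velocity=80)
r.move_linear(np.array([632.3,-286.3,345.]),velocity=150)
print(r.observe()["wrist_force"].round(2))
g=[]
for i in range(3):
    g.append(eyes.grab_frame("side")["image"].astype(int)); r.hold(.25)
for i in(1,2): print(np.abs(g[i]-g[0])[205:330,365:460].mean(), np.abs(g[i]-g[0])[380:470,520:620].mean(), np.abs(g[i]-g[0])[205:330,365:460].max())
cv2.imwrite("pics/side9.png",g[2][:,:,::-1].astype(np.uint8));cv2.imwrite("pics/z9.png",cv2.resize(g[2][150:310,345:465,::-1].astype(np.uint8),None,fx=3.7,fy=3.7,interpolation=2))
print(r.observe()["time"])
E
```

```text
[-0.59  0.06  0.18]
1.1352421052631578 1.0546666666666666 19
1.1304982456140351 1.066 18
23.5583
```

View pics/z9.png

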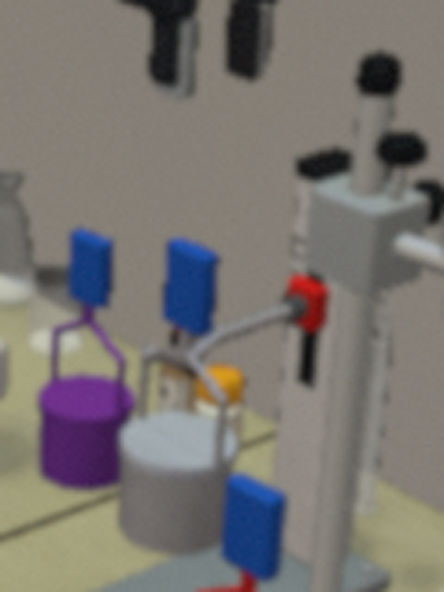

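Only noise between frames: the can is still, at t=23.6 s. Now the selector. The top camera seemed to read y ~4 mm too high elsewhere, so I'll cross-check it with the side view.

```bash
python3 - <<'E'
from h import *
from cell import r,eyes
C=cal()
r.movep(np.array([627,48,300.]),down(np.radians(86.1)))
r.move_gripper(45,30)
r.move_linear(np.array([627,48,140.]),velocity=250)
fs={n:eyes.grab_frame(n)["image"][:,:,::-1] for n in CAM}
for n in CAM: cv2.imwrite(f"pics/{n}10.png",fs[n])
o=r.observe();print(o["time"],o["tool_pos"],o["qpos"].round(2))
print(proj(C["side"],[[627,48,91],[627,48,140],[627,48,50]]),proj(C["top"],[[627,50,91]]))
a=fs["side"][130:290,230:370];b=fs["top"][130:290,150:310]
cv2.imwrite("pics/a10.png",np.hstack([cv2.resize(a,(420,480),interpolation=2),cv2.resize(b,(380,480),interpolation=2)]))
E
```

```text
25.95 [628.28521811  47.87535575 141.92175551] [-0.04  0.56 -0.04  0.97 -0.    0.03]
[[302.18028828 229.61879386]
 [301.6345626  211.35288435]
 [302.62229164 244.41302798]] [[219.49611966 211.23639664]]
```

View pics/a10.png

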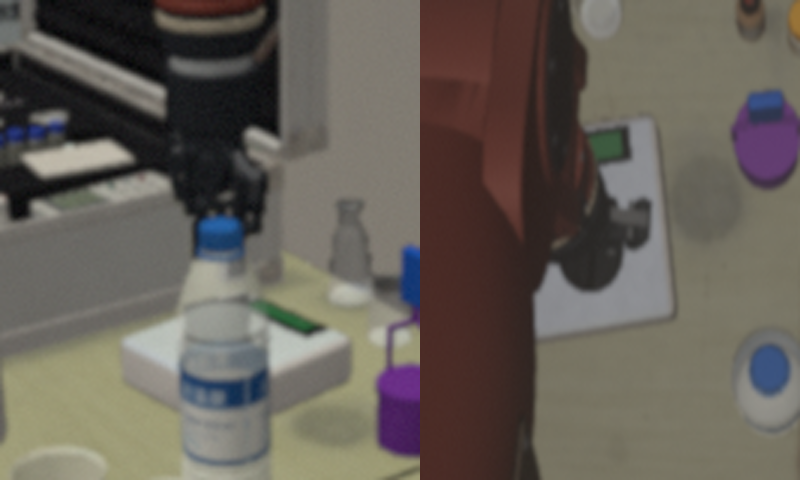

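```bash
python3 - <<'E'
from h import *
C=cal()
for dy in(0,-4):
  P=world((647,53+dy,.142),[(-75,70,50),(75,-70,50),(-75,-70,50),(75,70,50)])
  print(dy,((proj(C["side"],P)-[195,190]+.5)*4).round(0).tolist(),((proj(C["top"],P)-[170,150]+.5)*5).round(0).tolist())
im=cv2.imread("pics/side10.png");k=6
big=cv2.resize(im[215:275,265:355],None,fx=k,fy=k,interpolation=2)
for dy,c in((0,(0,255,0)),(-5,(0,0,255))):
  P=world((647,53+dy,.142),[(-75,70,50),(-75,-70,50),(75,-70,50),(75,70,50)])
  cv2.polylines(big,[((proj(C["side"],P)-[265,215]+.5)*k).astype(np.int32)],True,c,1)
cv2.imwrite("pics/con.png",big)
E
```

```text
0 [[295.0, 210.0], [615.0, 208.0], [437.0, 283.0], [470.0, 145.0]] [[115.0, 471.0], [399.0, 86.0], [442.0, 428.0], [75.0, 127.0]]
-4 [[298.0, 212.0], [619.0, 211.0], [440.0, 286.0], [473.0, 147.0]] [[124.0, 471.0], [408.0, 86.0], [452.0, 428.0], [84.0, 127.0]]
```

View pics/con.png

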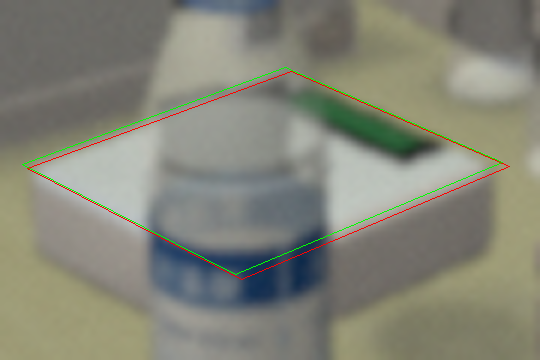

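```bash
python3 - <<'E'
from h import *
from cell import r,eyes
def F(n=4):
    v=[]
    for _ in range(n): r.hold(.04); o=r.observe();v.append(np.r_[o["wrist_force"],o["torque"]])
    return np.mean(v,0)
p=np.array([627,48.3,88.])
r.move_linear(p,velocity=80); o=r.observe();print(o["tool_pos"],F().round(2))
r.move_gripper(20,20);print(F().round(2),r.observe()["width"])
if np.abs(F()[:2]).max()<3: 
    r.move_gripper(8,20);print(F(6).round(2),r.observe()["width"],r.observe()["tool_pos"],r.observe()["time"])
E
```

```text
[627.3009315   48.285123    88.34413334] [-0.05  0.29 -0.03  0.   -0.01  0.  ]
[ 0.49  0.27 -0.1  -0.01  0.02 -0.  ] 19.897118679101883
[ 0.48 10.77  1.61  2.08 -0.09  0.02] 12.569818520532626 [627.17232865  50.64657226  88.23287963] 28.0833
```

Gripped (12.6 mm). The bar pulled the TCP to y=50.6, so the top-camera value was right. I'll re-centre to relieve the side force.

```bash
python3 - <<'E'
from h import *
from cell import r,eyes
def F(n=4):
    v=[]
    for _ in range(n): r.hold(.04); o=r.observe();v.append(np.r_[o["wrist_force"],o["torque"]])
    return np.mean(v,0)
for y in(50,51):
    r.move_linear(np.array([627,y,88.]),velocity=20);o=r.observe();print(F().round(2),o["tool_pos"].round(2),o["width"],o["tool_rot"][:,2].round(3),o["time"])
E
```

```text
[-0.16  6.16  2.69  1.18 -0.03  0.05] [627.19  50.83  88.23] 12.25608645467176 [0.067 0.998 0.001] 28.3333
[0.34 2.43 4.28 0.35 0.   0.04] [627.22  50.91  88.23] 12.399483367079268 [0.068 0.998 0.   ] 28.75
```

```bash
python3 - <<'E'
from h import *
from cell import r,eyes
def F(n=3):
    v=[]
    for _ in range(n): r.hold(.03); o=r.observe();v.append(np.r_[o["wrist_force"],o["torque"]])
    return np.mean(v,0)
r.move_linear(np.array([627,51.4,88.]),velocity=20)
r.move_gripper(8,40); print(F().round(2))
q=r.observe()["qpos"].copy(); q0=q[5]
for d in (12,24,36,48,60,66,70):
    q[5]=q0-np.radians(d); r.move_joints(q); f=F(); o=r.observe(); print(d,f.round(2),o["tool_pos"].round(1),round(np.degrees(o["qpos"][5]-q0),1),round(o["width"],1),round(o["time"],2))
    if abs(f[5])>.5: break
np.save("q.npy",np.r_[q,q0])
E
```

```text
[ 0.26 -0.2   5.67 -0.12  0.    0.02]
12 [-0.08  0.84  4.15  0.07 -0.05 -0.  ] [627.3  50.9  88.3] -11.8 12.5 29.9
24 [ 0.15 -0.81  4.02 -0.24 -0.11  0.05] [627.3  50.8  88.2] -23.7 12.2 30.32
36 [ 1.16 -2.6   3.15 -0.57 -0.29 -0.  ] [627.4  50.7  88.3] -35.7 12.1 30.73
48 [ 1.77 -4.1   2.66 -0.94 -0.53  0.03] [627.4  50.7  88.3] -47.7 12.5 31.15
60 [ 2.38 -4.65  1.9  -1.07 -0.6  -0.02] [627.5  50.6  88.3] -59.8 12.4 31.57
66 [ 2.87 -4.93  1.03 -1.04 -0.71  0.07] [627.6  50.6  88.3] -65.8 12.4 31.92
70 [ 3.   -4.9   1.06 -1.01 -0.76  0.12] [627.6  50.6  88.3] -69.8 12.2 32.27
```

```bash
python3 - <<'E'
from h import *
from cell import r,eyes
def F(n=3):
    v=[]
    for _ in range(n): r.hold(.03); o=r.observe();v.append(np.r_[o["wrist_force"],o["torque"]])
    return np.mean(v,0)
a=np.load("q.npy");q=a[:6];q0=a[6]
for d in (72,74,76,78,80,82):
    q[5]=q0-np.radians(d); r.move_joints(q); f=F(); o=r.observe(); print(d,f.round(2),round(np.degrees(o["qpos"][5]-q0),2),round(o["effort"][5],3),round(o["width"],1),round(o["time"],2))
    if abs(f[5])>.45: break
np.save("q.npy",np.r_[q,q0])
E
```

```text
72 [ 3.33 -5.18  1.75 -1.08 -0.7   0.05] -71.8 0.05 12.2 32.62
74 [ 2.5  -4.85  2.13 -1.08 -0.77 -0.25] -73.78 -0.239 12.4 32.97
76 [ 3.38 -4.33  1.37 -0.84 -0.71 -0.76] -75.73 -0.785 12.4 33.32
```

End stop felt at ~73° (torque −0.76 N·m), which is consistent with three detents from the start. Now 72° clockwise.

```bash
python3 - <<'E'
from h import *
from cell import r,eyes
def F(n=3):
    v=[]
    for _ in range(n): r.hold(.03); o=r.observe();v.append(np.r_[o["wrist_force"],o["torque"]])
    return np.mean(v,0)
a=np.load("q.npy");q=a[:6];q0=a[6]
for d in (73,66,60,54,48,42,36,30,24,18,12,6,3,1):
    q[5]=q0-np.radians(d); r.move_joints(q); f=F(); o=r.observe(); print(d,f.round(2),round(np.degrees(o["qpos"][5]-q0),2),round(o["time"],2))
r.move_gripper(20);r.hold(.1);print(F().round(2),r.observe()["width"])
r.move_gripper(40)
r.move_linear(np.array([627,51,110.]),velocity=60)
r.move_linear(np.array([627,51,300.]),velocity=250)
r.movep(np.array([350,60,330.]),down(np.radians(86.1)))
r.move_joints(np.r_[.9,r.observe()["qpos"][1:]])
for n in CAM: cv2.imwrite(f"pics/{n}11.png",eyes.grab_frame(n)["image"][:,:,::-1])
print(r.observe()["time"])
t=cv2.imread("pics/top11.png");cv2.imwrite("pics/c11.png",cv2.resize(t[150:270,170:330],None,fx=5,fy=5,interpolation=2))
E
```

```text
73 [ 3.38 -4.9   1.98 -1.08 -0.7  -0.02] -72.79 33.67
66 [ 3.09 -5.49  0.97 -1.03 -0.7   0.06] -65.79 34.02
60 [ 2.67 -4.33  1.96 -1.04 -0.63 -0.03] -59.79 34.37
54 [ 2.62 -4.01  2.32 -1.04 -0.6  -0.09] -53.79 34.72
48 [ 2.81 -4.67  2.75 -1.02 -0.55  0.1 ] -47.81 35.07
42 [ 1.88 -4.31  2.51 -1.06 -0.5   0.04] -41.97 35.42
36 [ 1.8  -4.91  2.18 -1.09 -0.51  0.  ] -36.18 35.77
30 [ 1.8  -4.92  2.5  -1.16 -0.5  -0.09] -30.32 36.12
24 [ 2.3  -4.3   2.17 -1.09 -0.53 -0.03] -24.35 36.47
18 [ 2.16 -4.54  3.14 -1.08 -0.42  0.11] -18.42 36.82
12 [ 2.4  -4.54  2.51 -1.08 -0.46 -0.01] -12.31 37.17
6 [ 1.23 -3.86  4.23 -1.09 -0.34 -0.06] -6.24 37.52
3 [ 2.08 -3.26  4.39 -1.03 -0.37 -0.08] -3.14 37.87
1 [ 0.96 -3.51  4.55 -0.96 -0.26 -0.1 ] -1.08 38.22
[-0.29  0.53  0.13 -0.02  0.01  0.  ] 19.780858913427817
42.825
```

View pics/c11.png

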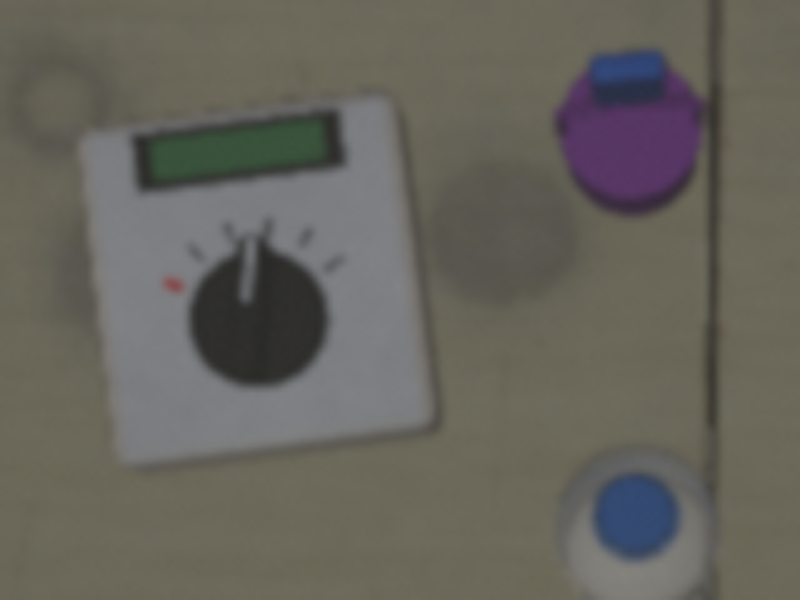

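View pics/side11.png

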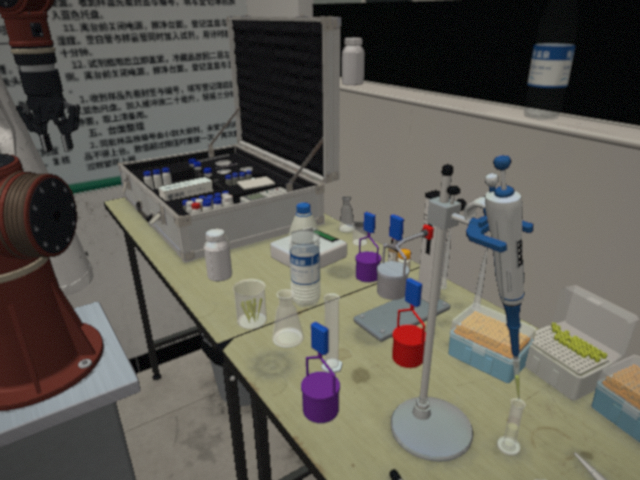

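View pics/top11.png

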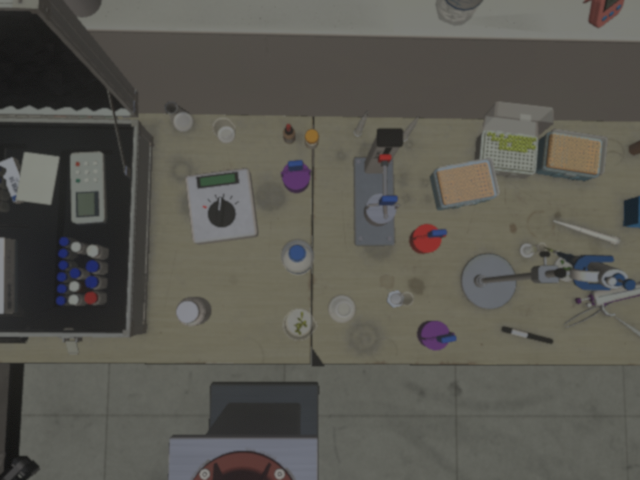

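```bash
python3 - <<'E'
import cv2,numpy as np
a=cv2.imread("pics/top0.png").astype(int);b=cv2.imread("pics/top11.png").astype(int)
d=np.abs(a-b).max(2)
for n,(y0,y1,x0,x1) in dict(sel=(190,232,200,240),white=(290,330,170,210),cup=(305,340,280,316),flask=(290,325,325,358),water=(238,275,280,316),cyl=(285,310,385,415),ref=(100,180,560,620)).items(): print(n,d[y0:y1,x0:x1].max(),d[y0:y1,x0:x1].mean().round(2))
from cell import r; r.hand_in(); print(r.observe()["time"])
E
```

```text
sel 3 0.76
white 2 0.69
cup 2 0.7
flask 2 0.69
water 2 0.71
cyl 3 0.75
ref 2 0.71
the job is handed in; nothing more can be done
the job is handed in; nothing more can be done
```

The job is handed in, at about 43 s of the 72 s limit.

**Can:** The steel can hangs upright by its bail on the balance hook. I lowered it onto the hook slowly under force monitoring. The commanded travel after contact was about 27 mm, so by that figure the hook stayed well short of the 60 mm bottom stop. I did not measure the dip directly. After letting go, camera frames over about half a second differed only by noise, so it was hanging still before I touched the selector.

**Selector:** I turned it anticlockwise about 73° until the end stop pushed back (0.76 N m). From there I turned it 72° clockwise, in steps and without passing the target, and released it. The pointer reads about 71° from the stop, against 72° for the third detent. It also started in that detent, so the dial looks the same before and after.

**Bystanders:** The white bottle, cup, flask, water bottle and cylinder show no difference from the first top-view picture beyond image noise.

**Checks that disagreed:**
- The two cameras differed by about 5 mm in y, which I corrected by feel. On the hook I shifted the can 5.5 mm until the sideways force vanished. On the selector the top camera turned out to be right, and closing the gripper briefly gave about 11 N of side force on the knob.
- The wrist force during lowering was noisy and fell faster than the spring rate predicts. I therefore relied on the pictures as well as the force for the release.

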